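# Tip the sorted offcuts into the collecting box

### The arm

A 7-joint arm with a two-finger parallel gripper is mounted at the origin on the work surface. World frame = base frame: x ahead of the robot, y to its left, z up, the work surface at z = 0. Lengths are in m, angles in rad, forces in N, time in s.
With the tool pointing down it reaches from about 0.4 to 0.85 m from the base axis. Payload 4.5 kg.
Tool frame: the origin (TCP) lies at the centre of the arm's flange, where the gripper is bolted on; the fingertips stand 173 mm ahead of it and the grasp point (between the pads) lies arm.hold_point_z ahead of it (arm.hold_point_z is the distance from the TCP to the grasp point, in m); z points along the fingers, y is the line along which they close (so a half turn about z gives the same grasp; the last joint's range is limited). The gripper opens to 85 mm and grips with 20 to 120 N. Pads are 22 mm wide; open, the fingers measure 114 mm over their backs; the gripper's body (76 mm by 85 mm) begins 54 mm behind the grasp point. The pads swing forward as they close: fully open they stand 13 mm farther back than shut.
Start: joints at [1.38, 0.689, -0.195, 1.565, 0.157, 0.902, -0.215], TCP at [0.139, -0.609, 0.405] pointing down, gripper open.
Joint ranges: [-3.01, 3.01], [-0.46, 2.08], [-1.47, 1.51], [0.13, 2.56], [-1, 4.14], [0.04, 2.09], [-2.66, 2.66]. Speed limits (rad/s): [2.57, 2.57, 3.14, 3.14, 3.14, 3.14, 3.14].

### API

Orientations are given as a unit quaternion [x, y, z, w].
In Python, from bench import arm gives the robot as it stands.
- The arm moves only by the tool jog_arm, never from a script. Its argument "motion" is a list of rows, each a list of 4 numbers: the shift along the tool's x, y, z normalised to -1 to 1, where 1 is 800 mm, then the turn about the tool's z normalised to -1 to 1, where 1 is 10 degrees. In form: [[x, y, z, twist], ...]. A call has exactly 8 rows; each row shifts and turns the commanded pose from where the row before left it, along the tool's axes as they then stand; what a row does not reach is not made up. A row lasts 1/8 s, in which the tool goes at most 62.5 mm and 10.7 degrees, less where a joint would pass 70% of its speed; a pose out of reach is approached as far as the arm can. A call with a number of a shift or a turn outside -1 to 1 is refused whole. A call with a gripper value outside its range is refused whole. "hand" is the finger opening in mm, from 0 to 85.4, set as the call begins (left out, the last holds). The fingers move at their own pace and stop on an object; the grip force is fixed at half the most. Time passes only in rows, so rows that do not move let the fingers close, or fill a call up. It gives the time, the measured TCP pose, the force, the opening and the grip force at its end, in the units of the state.
- arm.get_obs(): the state, without advancing time (a new reading comes with each control period).
- arm.grab_frame(name): name is "scene" or "top" or "wrist"; returns the picture (480x640x3 uint8, red, green, blue); there is no depth.
- arm.camera_model(name): a dict with "intrinsics" (3x3 intrinsics, pixels), "rvec" (rotation vector, rad) and "tvec" (3), from world to camera coordinates, as OpenCV has them. Camera axes: x right, y down, z forward; pixel columns grow to the right and rows downward; lengths in m; the calibration is good to about 2 mm. The wrist camera is an equidistant fisheye: a pixel r from the principal point sees the ray r / f radians off the axis. A picture is of the moment at which its call begins: read the wrist's pose just before it. camera_model takes no time and is no camera call; for the wrist camera it gives the pose at the moment of the call.
- arm.hand_in(): hands the job in; it is judged then, once.
The state is a dict: "clock": time; "joint_pos": joint angles; "qd": joint speeds; "joint_torque": joint torques, N m; "position": TCP position; "eef_rot": TCP orientation; "ft_force": force on the tool from outside, world axes, zero at the start; "ft_torque": the same for the moment, N m; "width": opening from 0.0 (shut) to 1.0 (fully open); "gripper_force": force on a finger pad.
Only numpy, scipy, OpenCV 4.12 (cv2) and the standard library are available. Lean on these libraries where they do the work, as an engineer would, in place of code of your own. Each camera call takes 0.05 s, during which the arm holds its last target. There are 200 camera calls.

### The job

Clear the sanding board off the yellow box by laying it flat, centred on the black rubber mat. Then take the tray of wood chunks by its handle, carry it level, come in over one of the box's black rest rails, lower the tray level until you feel it rest gently on the rail with its open lip over the box, and tip it there, lip kept low, until all five chunks have slid into the box. Stand the empty tray level on the bench again, without shoving the box or disturbing the glue bottle, carving and bowl.

Things in the scene. Friction and masses are not known exactly. Their poses are not given: they have to be found in the camera images.
- box: Loose yellow plastic box with stripes, open on top: outside 220 x 220 mm, rim 90 mm high, walls and floor 12 mm thick (mouth 196 x 196 mm), 0.7 kg. Origin: centre of its underside; z up, x and y along its sides. Outside its +y and -y walls stands a black rest rail, 200 x 6 mm, stiffly clamped, its top 5 to 31 mm above the rim: each set anew every time and not measured, find it by touch.
- board: Loose sanding board that starts lying across the box's rim: flat dark wooden board 270 x 45 x 14 mm (x, y, z) with a green grip block 90 x 26 mm along its middle, from 14 to 54 mm above its underside. Origin: centre of the underside; x along its length, z up; about 0.22 kg, balanced about its middle.
- mat: Black rubber mat fixed on the bench, 300 x 110 mm (x, y), 4 mm thick. Origin: centre of the underside at bench level.
- tray: Loose aluminium sorting tray, 200 x 130 mm (x, y), floor 5 mm thick, walls 30 mm high on three sides, the end at its -x open (the lip), with a red bridge handle. Origin: centre of the underside; z up; 0.28 to 0.46 kg without the chunks, balanced about the handle. Friction varies: chunks begin to slide at a tilt between 24 and 36 degrees.
- handle (a point): Middle of the tray's red handle, 88 mm above the tray's origin: a straight bar along the tray's y, 14 mm thick (along tray x) and 24 mm tall, from 76 to 100 mm above the tray's underside, spanning the tray's middle between two uprights 118 mm apart.
- lip (a point): Middle of the lower edge of the tray's open lip: 100 mm from the tray's origin along the tray's -x.
- chunk0: Loose dark wood chunk 1 of 5, about 36 x 30 mm and 30 mm high, about 22 g, lying on the tray's floor at the start. Origin: centre of its starting underside.
- chunk1: Loose dark wood chunk 2 of 5, about 37 x 29 mm and 30 mm high, about 22 g, lying on the tray's floor at the start. Origin: centre of its starting underside.
- chunk2: Loose dark wood chunk 3 of 5, about 38 x 28 mm and 30 mm high, about 22 g, lying on the tray's floor at the start. Origin: centre of its starting underside.
- chunk3: Loose dark wood chunk 4 of 5, about 39 x 27 mm and 30 mm high, about 22 g, lying on the tray's floor at the start. Origin: centre of its starting underside.
- chunk4: Loose dark wood chunk 5 of 5, about 40 x 26 mm and 30 mm high, about 22 g, lying on the tray's floor at the start. Origin: centre of its starting underside.
- glue: Bystander: small white glue bottle with an orange cap, 48 mm across, 110 mm tall. Origin: centre of the underside.
- carving: Bystander: small wood carving on a round black foot, 64 mm across, 100 mm tall. Origin: centre of the underside.
- bowl: Bystander: green plastic bowl, 100 mm across, 42 mm tall. Origin: centre of the underside.

How it is judged:
On the way, in this order (a step that is already met when the one before it is completed fails the run):
1. the sanding board lies flat on the mat, let go (x of board in the frame of mat between -0.06 and 0.06 m and y of board in the frame of mat between -0.04 and 0.04 m and z of board in the frame of mat below 0.012 m and angle between board's own z axis and vertical below 0.08 rad and contact force between board and the fingers below 0.1 N), for 0.2 s.
2. the tray, still nearly level (under 20 degrees), rests on a rest rail (touching the box with 0.5 N or more), its lip over the box and its length across the rail (contact force between tray and box above 0.5 N and angle between tray's own z axis and vertical below 0.35 rad and z of lip in the frame of box between 0.06 and 0.145 m and angle between the x axis of tray and the y axis of box, either way round below 0.7 rad and x of lip in the frame of box between -0.112 and 0.112 m and y of lip in the frame of box between -0.112 and 0.112 m), for 0.2 s.
3. all five chunks lie in the box (x of chunk0 in the frame of box between -0.098 and 0.098 m and y of chunk0 in the frame of box between -0.098 and 0.098 m and z of each of chunk0, chunk1, chunk2, chunk3, chunk4 in the frame of box below 0.075 m and x of chunk1 in the frame of box between -0.098 and 0.098 m and y of chunk1 in the frame of box between -0.098 and 0.098 m and x of chunk2 in the frame of box between -0.098 and 0.098 m and y of chunk2 in the frame of box between -0.098 and 0.098 m and x of chunk3 in the frame of box between -0.098 and 0.098 m and y of chunk3 in the frame of box between -0.098 and 0.098 m and x of chunk4 in the frame of box between -0.098 and 0.098 m and y of chunk4 in the frame of box between -0.098 and 0.098 m), for 0.2 s.
At the end, for the whole second after the job is handed in: All five chunks lie inside the box (below its rim); the board lies flat on the mat, its centre within 60 mm (along) and 40 mm (across) of the mat's; the tray stands level on the bench itself (within 3 degrees, 6 mm), anywhere; all at rest (all of step 3 and x of board in the frame of mat between -0.06 and 0.06 m and y of board in the frame of mat between -0.04 and 0.04 m and z of board in the frame of mat below 0.012 m and angle between board's own z axis and vertical below 0.08 rad and height (world z) of tray below 0.006 m and angle between tray's own z axis and vertical below 0.05 rad and linear speed of each of tray, board, box, chunk0, chunk1, chunk2, chunk3, chunk4 below 0.02 m/s); the robot touches nothing.
It fails at once if the tray presses on the box or its rails with more than 25 N (contact force between tray and box above 25 N).
It fails at once if the tray is tipped (over 26 degrees) with its lip more than 60 mm above the box's rim (angle between tray's own z axis and vertical above 0.45 rad and z of lip in the frame of box above 0.15 m).
It fails at once if the box is shoved more than 40 mm or tilted over 12 degrees (distance of box from where it was at the start of the episode above 0.04 m or angle between box's own z axis and vertical above 0.2 rad).
It fails at once if a bystander is moved more than 30 mm or knocked over (distance of any of glue, carving, bowl from where it was at the start of the episode above 0.03 m or angle between any of glue, carving, bowl's own z axis and vertical above 0.3 rad).
It also fails if it takes over 72 s, if anything falls off the work surface, if the arm or the gripper's body presses on something with over 40 N, if the wrist force passes 120 N, or if a joint passes its speed limit or range.

## Working session

There is one attempt and no reset: what is moved stays moved. The work goes in short steps, Python scripts to look and compute and a tool call to move; the robot and the scene stay as the last step left them, time stands still between calls to the robot, and variables do not carry over. Pictures are saved under pics/ and viewed, at most 12 in all, crops included, and the job is handed in when it is done.

Besides the shell and the picture viewer there is one more tool, called after ">>>" as name(argument=value, ...), one argument or row to a line, values as JSON. jog_arm: Moves the arm, as the interface text tells. Its arguments: {"type":"object","properties":{"motion":{"type":"array"},"hand":{"type":"number"}},"required":["motion"]}

```bash
ls; mkdir -p pics; python3 - <<'E'
from bench import arm
import cv2
for n in("scene","top"):
    cv2.imwrite(f"pics/{n}0.png",arm.grab_frame(n)[:,:,::-1]); c=arm.camera_model(n); print(n,c)
print(arm.get_obs(),arm.hold_point_z)
E
```

```text
pics
scene {'intrinsics': array([[606.53092244,   0.        , 318.58375938],
       [  0.        , 606.53092244, 245.98132424],
       [  0.        ,   0.        ,   1.        ]]), 'rvec': array([ 1.0360557 ,  2.57579372, -0.88271416]), 'tvec': array([ 0.44436549, -0.24316673,  1.80871027])}
top {'intrinsics': array([[624.48372138,   0.        , 328.51813974],
       [  0.        , 624.48372138, 243.99026009],
       [  0.        ,   0.        ,   1.        ]]), 'rvec': array([ 2.13549218, -2.18176919,  0.15207922]), 'tvec': array([-0.01126439,  0.61496163,  1.33493731])}
{'clock': 0.1, 'joint_pos': array([ 1.37978616,  0.68990866, -0.19455951,  1.56626453,  0.15728816,
        0.90252648, -0.21510619]), 'qd': array([-0.0024965 , -0.00133043, -0.00140267, -0.00202609,  0.00030345,
       -0.00108995, -0.00142565]), 'joint_torque': array([-3.07690389e-03, -5.40593612e+01, -1.27181400e+00, -1.58983934e+01,
        9.28310968e-03,  4.30803673e-03, -2.09159623e-07]), 'position': array([ 0.13925103, -0.6089724 ,  0.40395314]), 'eef_rot': array([ 9.93683435e-01,  1.12216294e-01, -1.43318681e-04, -8.45225210e-04]), 'ft_force': array([ 0.02283284,  0.79276752, -0.45249092]), 'ft_torque': array([-0.05191643,  0.03358941, -0.01319282]), 'gripper_force': 0.0, 'width': 0.995564766911605} 0.1547
```

View pics/top0.png

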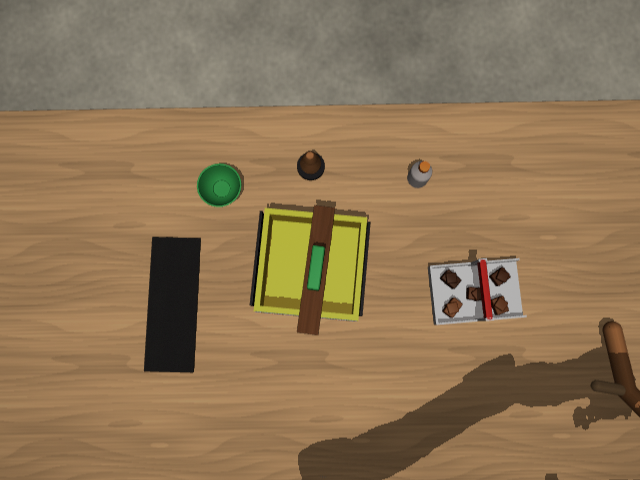

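View pics/scene0.png

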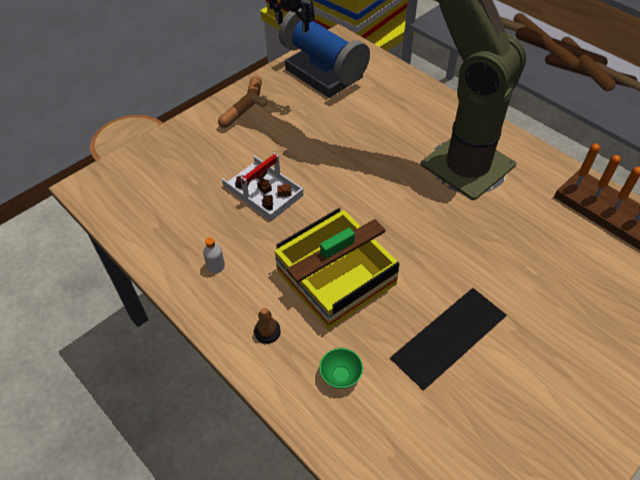

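The top view shows the mat at (172,305), the box at (311,262), the board grip at (316,268), the tray at (477,291) with its handle at (486,290), the bowl at (220,185), the carving at (311,165) and the glue at (420,172). Next I'll measure with colour masks.

```bash
cat > h.py <<'E'
import numpy as np,cv2
from bench import arm
from scipy.spatial.transform import Rotation as R
def px2w(n,uv,z):
    c=arm.camera_model(n);K=c["intrinsics"];Rm=cv2.Rodrigues(c["rvec"])[0];t=c["tvec"]
    d=Rm.T@np.linalg.inv(K)@np.array([uv[0],uv[1],1.]);o=-Rm.T@t
    return o+d*(z-o[2])/d[2]
def w2px(n,p):
    c=arm.camera_model(n);return cv2.projectPoints(np.array(p,float).reshape(-1,3),c["rvec"],c["tvec"],c["intrinsics"],None)[0].reshape(-1,2)
def blob(mask):
    n,l,s,c=cv2.connectedComponentsWithStats(mask.astype(np.uint8));i=1+s[1:,4].argmax()
    pts=np.argwhere(l==i)[:,::-1].astype(np.int32); return cv2.minAreaRect(pts),s[i,4]
def rect(mask,z):
    (r,a)=blob(mask);b=cv2.boxPoints(r);w=np.array([px2w("top",p,z)[:2] for p in b])
    e1,e2=w[1]-w[0],w[2]-w[1]
    if np.hypot(*e1)<np.hypot(*e2):e1,e2=e2,e1
    return w.mean(0).round(4),np.hypot(*e1).round(3),np.hypot(*e2).round(3),np.degrees(np.arctan2(e1[1],e1[0])).round(2)
E
python3 - <<'E'
from h import *
im=cv2.imread("pics/top0.png").astype(int);B,G,Rr=im[...,0],im[...,1],im[...,2]
S=np.zeros((480,640),bool)
def roi(m,x0,x1,y0,y1):
    o=S.copy();o[y0:y1,x0:x1]=m[y0:y1,x0:x1];return o
print("mat",rect(roi((Rr<45)&(G<45),130,215,225,385),.004))
print("grip",rect(roi((G>Rr+50)&(G>B+40),295,340,230,310),.144))
print("handle",rect(roi((Rr>G+80)&(Rr>100),470,505,250,330),.1))
print("box outer",rect(roi((Rr>100)&(G>100)&(B<90)&(abs(Rr-G)<40),240,380,195,330),.09))
print("bow",[px2w("top",p,z).round(3) for p,z in (((220,185),.03),((311,167),.01),((419,174),.05))])
m=im.astype(np.uint8)
a=cv2.resize(m[245:340,415:540],None,fx=6,fy=6,interpolation=cv2.INTER_CUBIC)
cv2.imwrite("pics/tray.png",a)
E
```

```text
mat (array([0.4937, 0.3254]), np.float64(0.3), np.float64(0.111), np.float64(-2.64))
grip (array([0.5539, 0.0042]), np.float64(0.088), np.float64(0.024), np.float64(-8.86))
handle (array([ 0.5053, -0.3502]), np.float64(0.122), np.float64(0.013), np.float64(-176.43))
box outer (array([0.5772, 0.1   ]), np.float64(0.227), np.float64(0.155), np.float64(-6.89))
bow [array([0.754, 0.216, 0.03 ]), array([0.797, 0.011, 0.01 ]), array([ 0.766, -0.229,  0.05 ])]
```

View pics/tray.png

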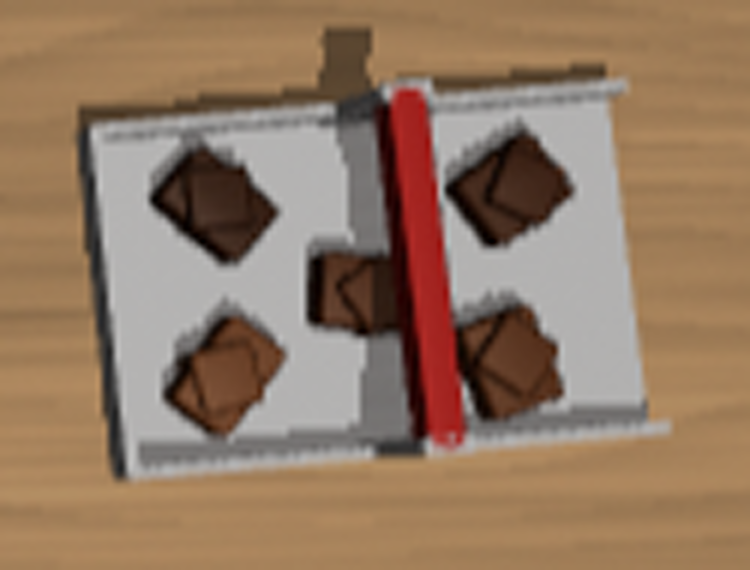

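The crop shows the tray's closed end wall on the left (+y world) and the open lip on the right (-y). The handle runs from (405,90) to (447,445). With the lip pointing -y, the +y rail suits without turning the tray.

The tool can't tilt, so I'll tip the tray by loosening the fingers around the bar and pivoting it on the rail.

```bash
cat >> h.py <<'E'
def plan(gx,gy,gz,ang,o=None):
    "grasp-point goal and tool-x heading (deg) -> twist deg, then shift in tool axes (after twist), mm"
    o=o or arm.get_obs();r=R.from_quat(o["eef_rot"]);x=r.apply([1,0,0]);h=np.degrees(np.arctan2(x[1],x[0]))
    tw=(h-ang+180)%360-180
    r2=r*R.from_rotvec([0,0,np.radians(tw)])
    d=r2.inv().apply(np.array([gx,gy,gz+arm.hold_point_z])-o["position"])
    print("heading",h.round(2),"twist",round(tw,2),"shift mm",(d*1000).round(1),"units",(d/.8).round(4),"F",o["ft_force"].round(2),"w",round(o["width"]*85.4,1),"g",(o["position"]-[0,0,arm.hold_point_z]).round(4),"t",o["clock"])
E
python3 - <<'E'
from h import *
im=cv2.imread("pics/top0.png").astype(int);B,G,Rr=im[...,0],im[...,1],im[...,2]
m=(Rr>150)&(G>150)&(B<110)&(abs(Rr-G)<60); m[:195]=0;m[330:]=0;m[:,:240]=0;m[:,380:]=0
pts=np.argwhere(m)[:,::-1].astype(np.float32)
w=np.array([px2w("top",p,.09)[:2] for p in pts],np.float32)
print("box",cv2.minAreaRect(w),cv2.boxPoints(cv2.minAreaRect(w)))
for z in(0.,.005):
  m=(abs(Rr-G)<14)&(abs(G-B)<16)&(Rr>150);m[:240]=0;m[345:]=0;m[:,:415]=0;m[:,540:]=0
  w=np.array([px2w("top",p,z)[:2] for p in np.argwhere(m)[:,::-1].astype(float)],np.float32);print("tray",cv2.minAreaRect(w))
print("rail L px->w",[px2w("top",p,.105).round(3) for p in((262,212),(252,306),(369,222),(361,317))])
plan(.554,.0042,.22,-8.86)
E
```

```text
Traceback (most recent call last):
  File "h.py", line 5, in px2w
    c=arm.camera_model(n);K=c["intrinsics"];Rm=cv2.Rodrigues(c["rvec"])[0];t=c["tvec"]
ValueError: time passes only in moves, steps and waits
```

```bash
sed -i 's/^from bench import arm/from bench import arm\nfrom functools import lru_cache\ncam=lru_cache(None)(lambda n: arm.camera_model(n))/; s/c=arm.camera_model(n)/c=cam(n)/' h.py
python3 - <<'E'
from h import *
im=cv2.imread("pics/top0.png").astype(int);B,G,Rr=im[...,0],im[...,1],im[...,2]
m=(Rr>150)&(G>150)&(B<110)&(abs(Rr-G)<60); m[:195]=0;m[330:]=0;m[:,:240]=0;m[:,380:]=0
pts=np.argwhere(m)[:,::-1].astype(np.float32)
w=np.array([px2w("top",p,.09)[:2] for p in pts],np.float32)
print("box",cv2.minAreaRect(w),cv2.boxPoints(cv2.minAreaRect(w)))
for z in(0.,.005):
  m=(abs(Rr-G)<14)&(abs(G-B)<16)&(Rr>150);m[:240]=0;m[345:]=0;m[:,:415]=0;m[:,540:]=0
  w=np.array([px2w("top",p,z)[:2] for p in np.argwhere(m)[:,::-1].astype(float)],np.float32);print("tray",cv2.minAreaRect(w))
print("rail L px->w",[px2w("top",p,.105).round(3) for p in((262,212),(252,306),(369,222),(361,317))])
plan(.554,.0042,.22,-8.86)
E
```

```text
box ((0.5672591328620911, 0.014992162585258484), (0.2194543331861496, 0.21999938786029816), 83.6103515625) [[ 0.44573128 -0.08181159]
 [ 0.6643641  -0.10629518]
 [ 0.688787    0.11179592]
 [ 0.47015417  0.13627951]]
tray ((0.5094813108444214, -0.3570876121520996), (0.1385374665260315, 0.20146100223064423), 3.639967441558838)
tray ((0.5092194080352783, -0.35584554076194763), (0.13804395496845245, 0.20074334740638733), 3.6399569511413574)
rail L px->w [array([0.677, 0.115, 0.105]), array([0.48 , 0.137, 0.105]), array([ 0.651, -0.11 ,  0.105]), array([ 0.453, -0.087,  0.105])]
heading 12.89 twist 21.75 shift mm [ 315.4 -669.7   30.1] units [ 0.3942 -0.8371  0.0376] F [ 0.02  0.79 -0.45] w 85.0 g [ 0.1393 -0.609   0.2493] t 0.1
```

>>> jog_arm(
  motion=[
    [0,0,0,0.725],
    [0,0,0,0.725],
    [0,0,0,0.725],
    [0.03,-0.064,0,0],
    [0.03,-0.064,0,0],
    [0.03,-0.064,0,0],
    [0.03,-0.064,0,0],
    [0.03,-0.064,0,0],
  ],
  hand=70,
)

```text
clock: 1.1
position: [0.2981, -0.3732, 0.4046]
eef_rot: [0.997, -0.077, 0.0, -0.0]
ft_force: [0.4, 0.4, -0.9]
width: 0.822
gripper_force: 0.0
```

>>> jog_arm(
  motion=[
    [0.03,-0.064,0,0],
    [0.03,-0.064,0,0],
    [0.03,-0.064,0,0],
    [0.03,-0.064,0,0],
    [0.03,-0.064,0,0],
    [0.03,-0.064,0,0],
    [0.03,-0.064,0,0],
    [0.03,-0.064,0,0],
  ],
)

```text
clock: 2.1
position: [0.551, 0.0019, 0.4044]
eef_rot: [0.997, -0.077, -0.0, 0.0]
ft_force: [0.6, -0.2, -0.0]
width: 0.822
gripper_force: 0.0
```

```bash
python3 -c "
from h import *
plan(.554,.0042,.130,-8.86)"
```

```text
heading -8.86 twist 0.0 shift mm [  2.7  -2.8 119.7] units [ 0.0034 -0.0035  0.1497] F [ 0.59 -0.24 -0.04] w 70.2 g [0.551  0.0019 0.2497] t 2.1
```

>>> jog_arm(
  motion=[
    [0.0034,-0.0035,0.05,0],
    [0,0,0.05,0],
    [0,0,0.03,0],
    [0,0,0.02,0],
    [0,0,0,0],
    [0,0,0,0],
    [0,0,0,0],
    [0,0,0,0],
  ],
)

```text
clock: 3.1
position: [0.5536, 0.0026, 0.2854]
eef_rot: [0.997, -0.077, 0.001, -0.0]
ft_force: [0.3, -0.6, 0.2]
width: 0.816
gripper_force: 0.0
```

>>> jog_arm(
  motion=[
    [0,0,0,0],
    [0,0,0,0],
    [0,0,0,0],
    [0,0,0,0],
    [0,0,0,0],
    [0,0,-0.02,0],
    [0,0,-0.04,0],
    [0,0,-0.06,0],
  ],
  hand=10,
)

```text
clock: 4.1
position: [0.5526, 0.0023, 0.381]
eef_rot: [0.997, -0.077, -0.002, 0.0]
ft_force: [0.5, 0.3, -2.4]
width: 0.294
gripper_force: 59.0
```

```bash
python3 -c "
from h import *
plan(.4937,.3254,.060,-2.64)"
```

```text
heading -8.89 twist -6.25 shift mm [ -73.  -320.2  166.3] units [-0.0913 -0.4003  0.2079] F [ 0.48  0.3  -2.42] w 25.1 g [0.5526 0.0023 0.2263] t 4.1
```

>>> jog_arm(
  motion=[
    [0,0,0,-0.625],
    [-0.013,-0.057,0,0],
    [-0.013,-0.057,0,0],
    [-0.013,-0.057,0,0],
    [-0.013,-0.057,0,0],
    [-0.013,-0.057,0,0],
    [-0.013,-0.057,0,0],
    [-0.013,-0.058,0,0],
  ],
)

```text
clock: 5.1
position: [0.4948, 0.3265, 0.3811]
eef_rot: [1.0, -0.023, -0.0, 0.001]
ft_force: [0.1, 0.5, -2.5]
width: 0.296
gripper_force: 59.4
```

>>> jog_arm(
  motion=[
    [0,0,0.05,0],
    [0,0,0.05,0],
    [0,0,0.05,0],
    [0,0,0.035,0],
    [0,0,0.02,0],
    [0,0,0,0],
    [0,0,0,0],
    [0,0,0,0],
  ],
)

```text
clock: 6.1
position: [0.4957, 0.3258, 0.2179]
eef_rot: [1.0, -0.023, 0.001, -0.001]
ft_force: [-0.4, 0.2, -1.4]
width: 0.294
gripper_force: 59.6
```

```bash
python3 -c "
from h import *
plan(.4937,.3254,.045,-2.64)"
```

```text
heading -2.63 twist 0.01 shift mm [-2.   0.6 18.2] units [-0.0025  0.0007  0.0228] F [-0.41  0.16 -1.37] w 25.1 g [0.4957 0.3258 0.0632] t 6.1
```

>>> jog_arm(
  motion=[
    [0,0,0.01,0],
    [0,0,0.006,0],
    [0,0,0.003,0],
    [0,0,0.002,0],
    [0,0,0.001,0],
    [0,0,0.001,0],
    [0,0,0,0],
    [0,0,0,0],
  ],
)

```text
clock: 7.1
position: [0.4953, 0.3256, 0.199]
eef_rot: [1.0, -0.023, 0.0, -0.0]
ft_force: [-2.1, -0.9, 5.8]
width: 0.299
gripper_force: 60.5
```

>>> jog_arm(
  motion=[
    [0,0,0,0],
    [0,0,0,0],
    [0,0,0,0],
    [0,0,0,0],
    [0,0,-0.02,0],
    [0,0,-0.05,0],
    [0,0,-0.06,0],
    [0,0,-0.06,0],
  ],
  hand=70,
)

```text
clock: 8.1
position: [0.4951, 0.3254, 0.3528]
eef_rot: [1.0, -0.023, 0.0, -0.0]
ft_force: [0.6, 0.3, 0.3]
width: 0.823
gripper_force: 0.0
```

```bash
python3 -c "
from h import *
plan(.5053,-.3502,.19,3.6)
cv2.imwrite('pics/top1.png',arm.grab_frame('top')[:,:,::-1])
"
```

```text
heading -2.63 twist -6.23 shift mm [-32.3 674.9   7.8] units [-0.0404  0.8437  0.0098] F [0.6  0.32 0.26] w 70.3 g [0.4951 0.3254 0.1981] t 8.1
```

View pics/top1.png

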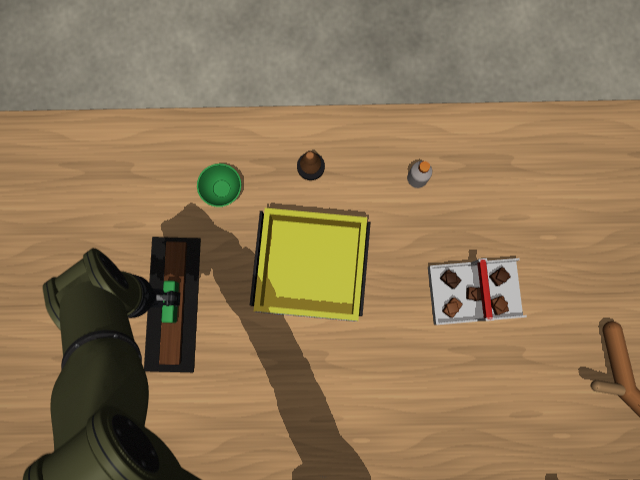

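The board lies along the middle of the mat at about (172,303), and the box is now clear. Next I go to the tray handle.

>>> jog_arm(
  motion=[
    [0,0,0,-0.623],
    [-0.003,0.064,0,0],
    [-0.003,0.065,0,0],
    [-0.003,0.065,0,0],
    [-0.003,0.065,0,0],
    [-0.003,0.065,0,0],
    [-0.003,0.065,0,0],
    [-0.003,0.065,0,0],
  ],
  hand=50,
)

```text
clock: 9.15
position: [0.5013, -0.0397, 0.3512]
eef_rot: [1.0, 0.032, 0.001, 0.0]
ft_force: [1.4, -0.8, -0.6]
width: 0.59
gripper_force: 0.0
```

>>> jog_arm(
  motion=[
    [-0.003,0.065,0,0],
    [-0.003,0.065,0,0],
    [-0.003,0.065,0,0],
    [-0.003,0.065,0,0],
    [-0.003,0.065,0,0],
    [-0.003,0.065,0,0],
    [0,0,0,0],
    [0,0,0,0],
  ],
)

```text
clock: 10.15
position: [0.5065, -0.3497, 0.3507]
eef_rot: [1.0, 0.031, 0.0, -0.0]
ft_force: [1.0, 0.5, -0.2]
width: 0.588
gripper_force: 0.0
```

```bash
python3 -c "
from h import *
plan(.5053,-.3502,.088,3.6)"
```

```text
heading 3.61 twist 0.01 shift mm [ -1.3   0.5 108. ] units [-0.0016  0.0006  0.135 ] F [ 1.05  0.46 -0.21] w 50.2 g [ 0.5065 -0.3497  0.196 ] t 10.15
```

>>> jog_arm(
  motion=[
    [-0.0016,0.0006,0.05,0],
    [0,0,0.05,0],
    [0,0,0.025,0],
    [0,0,0.01,0],
    [0,0,0,0],
    [0,0,0,0],
    [0,0,0,0],
    [0,0,0,0],
  ],
)

```text
clock: 11.15
position: [0.5055, -0.3509, 0.2429]
eef_rot: [1.0, 0.031, 0.0, 0.0]
ft_force: [0.1, 0.0, -0.3]
width: 0.584
gripper_force: 0.0
```

>>> jog_arm(
  motion=[
    [0,0,0,0],
    [0,0,0,0],
    [0,0,0,0],
    [0,0,0,0],
    [0,0,0,0],
    [0,0,-0.02,0],
    [0,0,-0.03,0],
    [0,0,-0.03,0],
  ],
  hand=5,
)

```text
clock: 12.15
position: [0.5049, -0.3511, 0.3068]
eef_rot: [1.0, 0.031, -0.001, 0.0]
ft_force: [-0.2, -0.2, -5.9]
width: 0.154
gripper_force: 58.9
```

```bash
python3 -c "
from h import *
b=np.array([.5673,.0150]);h=np.radians(-6.39);y=np.array([-np.sin(h),np.cos(h)])
g=b+y*(.115-.010);print(g)
plan(*g,.26,-6.39)
cv2.imwrite('pics/wr.png',arm.grab_frame('scene')[120:260,180:380,::-1].repeat(3,0).repeat(3,1))
"
```

```text
[0.57898603 0.11934767]
heading 3.58 twist 9.97 shift mm [  21.2 -475.8 -108. ] units [ 0.0265 -0.5947 -0.135 ] F [-0.23 -0.22 -5.94] w 13.2 g [ 0.5049 -0.3511  0.1521] t 12.15
```

View pics/wr.png

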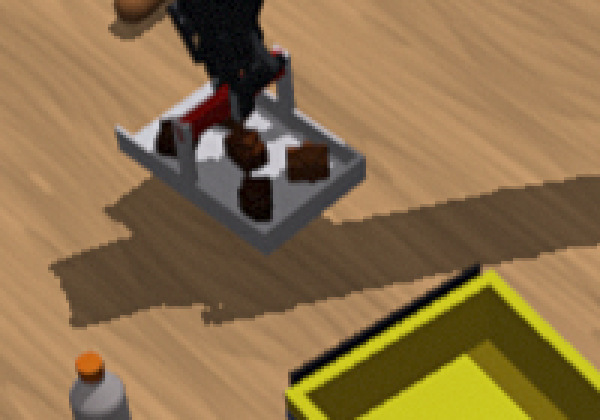

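>>> jog_arm(
  motion=[
    [0,0,-0.01,0],
    [0,0,-0.025,0],
    [0,0,-0.035,0],
    [0,0,-0.03,0.2],
    [0,0,-0.02,0.3],
    [0,0,-0.015,0.3],
    [0,0,0,0.2],
    [0,0,0,0],
  ],
)

```text
clock: 13.2
position: [0.505, -0.3505, 0.4132]
eef_rot: [0.998, -0.056, -0.001, -0.0]
ft_force: [0.2, 0.0, -5.9]
width: 0.156
gripper_force: 58.9
```

>>> jog_arm(
  motion=[
    [0.0017,-0.015,0,0],
    [0.0017,-0.03,0,0],
    [0.0017,-0.04,0,0],
    [0.0017,-0.0425,0,0],
    [0.0017,-0.0425,0,0],
    [0.0017,-0.0425,0,0],
    [0.0017,-0.0425,0,0],
    [0.0017,-0.0425,0,0],
  ],
)

```text
clock: 14.2
position: [0.5426, -0.1132, 0.4139]
eef_rot: [0.998, -0.055, -0.0, -0.0]
ft_force: [0.0, 0.0, -5.0]
width: 0.151
gripper_force: 58.9
```

>>> jog_arm(
  motion=[
    [0.0017,-0.0425,0,0],
    [0.0017,-0.0425,0,0],
    [0.0017,-0.0425,0,0],
    [0.0017,-0.0425,0,0],
    [0.0017,-0.0425,0,0],
    [0.0017,-0.04,0,0],
    [0.0017,-0.03,0,0],
    [0.0017,-0.015,0,0],
  ],
)

```text
clock: 15.2
position: [0.5794, 0.1226, 0.4138]
eef_rot: [0.999, -0.054, -0.001, -0.001]
ft_force: [0.1, -1.0, -6.2]
width: 0.155
gripper_force: 58.9
```

```bash
python3 -c "
from h import *
plan(.579,.1193,.215,-6.39)
cv2.imwrite('pics/sc2.png',arm.grab_frame('scene')[150:330,220:460,::-1].repeat(3,0).repeat(3,1))
"
```

```text
heading -6.18 twist 0.21 shift mm [ 0.   3.3 44.1] units [0.0001 0.0042 0.0551] F [ 0.1  -1.04 -6.17] w 13.2 g [0.5794 0.1226 0.2591] t 15.2
```

View pics/sc2.png

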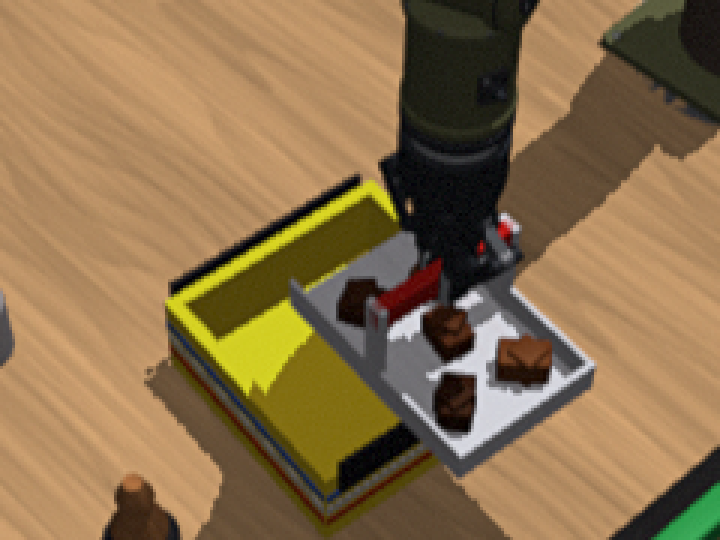

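The tray is level over the near (+y) rail with all five chunks aboard and its lip over the box. I'll lower it now and feel for contact.

>>> jog_arm(
  motion=[
    [0,0.002,0.005,0.02],
    [0,0.002,0.012,0],
    [0,0,0.014,0],
    [0,0,0.011,0],
    [0,0,0.006,0],
    [0,0,0.003,0],
    [0,0,0,0],
    [0,0,0,0],
  ],
)

```text
clock: 16.25
position: [0.5797, 0.1167, 0.3738]
eef_rot: [0.998, -0.057, 0.0, -0.0]
ft_force: [0.4, 1.0, -4.6]
width: 0.154
gripper_force: 58.9
```

>>> jog_arm(
  motion=[
    [0,0,0.0015,0],
    [0,0,0.0015,0],
    [0,0,0.0015,0],
    [0,0,0.0015,0],
    [0,0,0.0015,0],
    [0,0,0.0015,0],
    [0,0,0,0],
    [0,0,0,0],
  ],
)

```text
clock: 17.25
position: [0.5797, 0.1167, 0.3663]
eef_rot: [0.998, -0.057, 0.0, 0.0]
ft_force: [-0.2, 0.1, -4.7]
width: 0.152
gripper_force: 58.9
```

>>> jog_arm(
  motion=[
    [0,0,0.001,0],
    [0,0,0.001,0],
    [0,0,0.001,0],
    [0,0,0.001,0],
    [0,0,0.001,0],
    [0,0,0,0],
    [0,0,0,0],
    [0,0,0,0],
  ],
)

```text
clock: 18.25
position: [0.5796, 0.1167, 0.3623]
eef_rot: [0.998, -0.057, 0.0, 0.0]
ft_force: [-0.3, 0.8, -5.1]
width: 0.155
gripper_force: 58.9
```

>>> jog_arm(
  motion=[
    [0,0,0.001,0],
    [0,0,0.001,0],
    [0,0,0.001,0],
    [0,0,0.001,0],
    [0,0,0.001,0],
    [0,0,0,0],
    [0,0,0,0],
    [0,0,0,0],
  ],
)

```text
clock: 19.25
position: [0.5796, 0.1167, 0.3583]
eef_rot: [0.998, -0.057, 0.0, 0.0]
ft_force: [-0.1, -0.3, -5.3]
width: 0.153
gripper_force: 58.9
```

>>> jog_arm(
  motion=[
    [0,0,0.001,0],
    [0,0,0.001,0],
    [0,0,0.001,0],
    [0,0,0.001,0],
    [0,0,0.001,0],
    [0,0,0,0],
    [0,0,0,0],
    [0,0,0,0],
  ],
)

```text
clock: 20.25
position: [0.5796, 0.1167, 0.3543]
eef_rot: [0.998, -0.057, 0.0, 0.0]
ft_force: [-0.8, -0.0, -5.9]
width: 0.152
gripper_force: 58.9
```

>>> jog_arm(
  motion=[
    [0,0,0.001,0],
    [0,0,0.001,0],
    [0,0,0.001,0],
    [0,0,0.001,0],
    [0,0,0.001,0],
    [0,0,0,0],
    [0,0,0,0],
    [0,0,0,0],
  ],
)

```text
clock: 21.25
position: [0.5795, 0.1165, 0.3527]
eef_rot: [0.998, -0.058, 0.001, -0.0]
ft_force: [-5.4, -0.9, 13.2]
width: 0.156
gripper_force: 61.7
```

>>> jog_arm(
  motion=[
    [0,0,-0.0012,0],
    [0,0,-0.0008,0],
    [0,0,0,0],
    [0,0,0,0],
    [0,0,0,0],
    [0,0,0,0],
    [0,0,0,0],
    [0,0,0,0],
  ],
)

```text
clock: 22.25
position: [0.5796, 0.1166, 0.3527]
eef_rot: [0.998, -0.058, 0.0, 0.0]
ft_force: [-3.6, -1.8, 7.5]
width: 0.148
gripper_force: 60.9
```

```bash
python3 -c "
from h import *
plan(.579,.1193,.215,-6.39); print(arm.get_obs()['ft_torque'])
"
```

```text
heading -6.6 twist -0.21 shift mm [ -0.9  -2.6 -17. ] units [-0.0012 -0.0033 -0.0213] F [-3.64 -1.76  7.54] w 12.6 g [0.5796 0.1166 0.198 ] t 22.25
[-0.21655511  0.81944106  0.02417122]
```

Contact is found: the rail top is about 0.110 m, 20 mm above the rim. I'll ease off, then loosen around the bar and pivot the lip down by moving inward and down along the arc.

>>> jog_arm(
  motion=[
    [0,0,-0.001,0],
    [0,0,0,0],
    [0,0,0,0],
    [0,0,0,0],
    [0,0,0,0],
    [0,0,0,0],
    [0,0,0,0],
    [0,0,0,0],
  ],
)

```text
clock: 23.25
position: [0.5797, 0.1166, 0.3527]
eef_rot: [0.998, -0.057, 0.0, 0.0]
ft_force: [-1.4, -1.2, 3.3]
width: 0.153
gripper_force: 60.2
```

>>> jog_arm(
  motion=[
    [0,0,0,0],
    [0,0,0,0],
    [0,0.003,0,0],
    [0,0.005,0.001,0],
    [0,0.007,0.001,0],
    [0,0.008,0.002,0],
    [0,0.008,0.003,0],
    [0,0.006,0.003,0],
  ],
  hand=26,
)

```text
clock: 24.25
position: [0.5761, 0.0865, 0.3445]
eef_rot: [0.998, -0.058, -0.0, 0.0]
ft_force: [0.3, -0.4, -0.3]
width: 0.304
gripper_force: 0.3
```

```bash
python3 -c "
from h import *
plan(.579,.1193,.215,-6.39)
cv2.imwrite('pics/sc3.png',arm.grab_frame('scene')[150:330,220:460,::-1].repeat(3,0).repeat(3,1))
"
```

```text
heading -6.62 twist -0.23 shift mm [ -0.8 -32.9 -25.3] units [-0.001  -0.0412 -0.0316] F [ 0.31 -0.4  -0.29] w 26.0 g [0.5761 0.0865 0.1898] t 24.25
```

View pics/sc3.png

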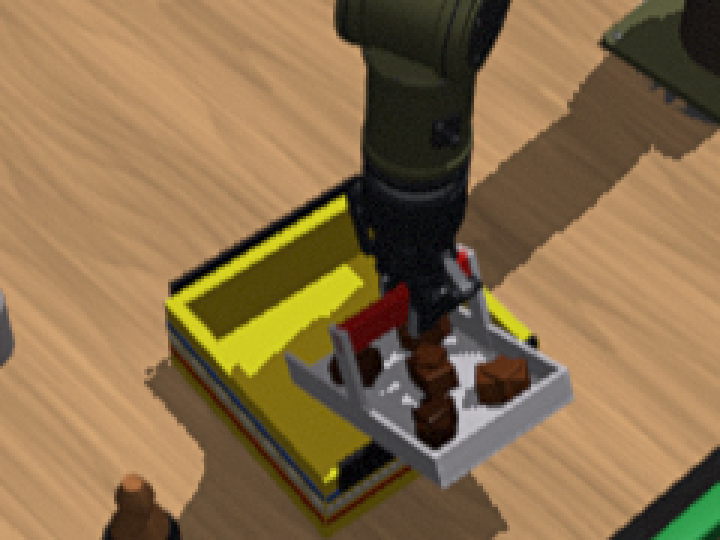

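It works: the tray pivots lip-down on the rail inside the loose fingers, and the chunks are starting to slide. I'll keep following the arc.

>>> jog_arm(
  motion=[
    [0,0.005,0.003,0],
    [0,0.005,0.003,0],
    [0,0.005,0.004,0],
    [0,0.005,0.004,0],
    [0,0.004,0.004,0],
    [0,0.004,0.004,0],
    [0,0.003,0.003,0],
    [0,0,0,0],
  ],
)

```text
clock: 25.3
position: [0.5733, 0.0622, 0.3245]
eef_rot: [0.998, -0.058, -0.0, 0.0]
ft_force: [-0.5, -1.6, 0.8]
width: 0.301
gripper_force: 0.9
```

```bash
python3 -c "
from h import *
plan(.579,.1193,.215,-6.39)
a=arm.grab_frame('scene')[150:330,220:460,::-1];b=arm.grab_frame('top')[180:360,200:440,::-1]
cv2.imwrite('pics/sc4.png',np.hstack([cv2.resize(a,(400,300)),cv2.resize(b,(400,300))]))
"
```

```text
heading -6.61 twist -0.22 shift mm [ -0.7 -57.3 -45.2] units [-0.0009 -0.0717 -0.0565] F [-0.48 -1.61  0.75] w 25.7 g [0.5733 0.0622 0.1698] t 25.3
```

View pics/sc4.png

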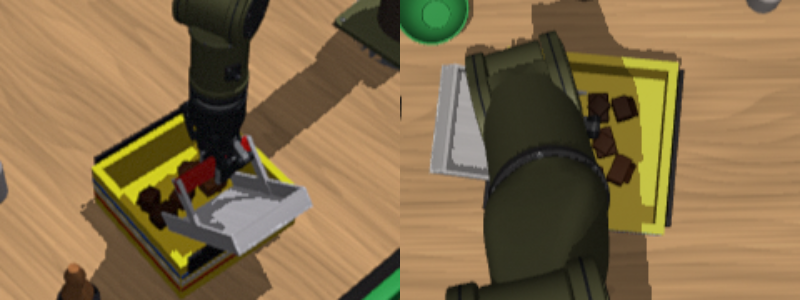

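>>> jog_arm(
  motion=[
    [0,0.004,0.003,0],
    [0,0,0,0],
    [0.003,-0.002,0,0],
    [-0.006,0.002,0,0],
    [0.006,-0.002,0,0],
    [-0.003,0.002,0,0],
    [0,0,0,0],
    [0,0,0,0],
  ],
)

```text
clock: 26.4
position: [0.5733, 0.0596, 0.3224]
eef_rot: [0.998, -0.057, 0.001, -0.0]
ft_force: [0.3, -1.8, 0.6]
width: 0.307
gripper_force: 1.1
```

```bash
python3 -c "
from h import *
plan(.579,.1193,.215,-6.39)
b=arm.grab_frame('wrist')[:,:,::-1];c=arm.grab_frame('top')[180:360,200:440,::-1]
a=arm.grab_frame('scene')[170:310,240:420,::-1]
cv2.imwrite('pics/w5.png',np.vstack([np.hstack([cv2.resize(b,(400,300)),cv2.resize(c,(400,300))]),np.hstack([cv2.resize(a,(400,300))]*2)]))
"
```

```text
heading -6.58 twist -0.19 shift mm [ -0.9 -60.  -47.3] units [-0.0012 -0.0749 -0.0591] F [ 0.25 -1.8   0.59] w 26.2 g [0.5733 0.0596 0.1677] t 26.4
```

View pics/w5.png

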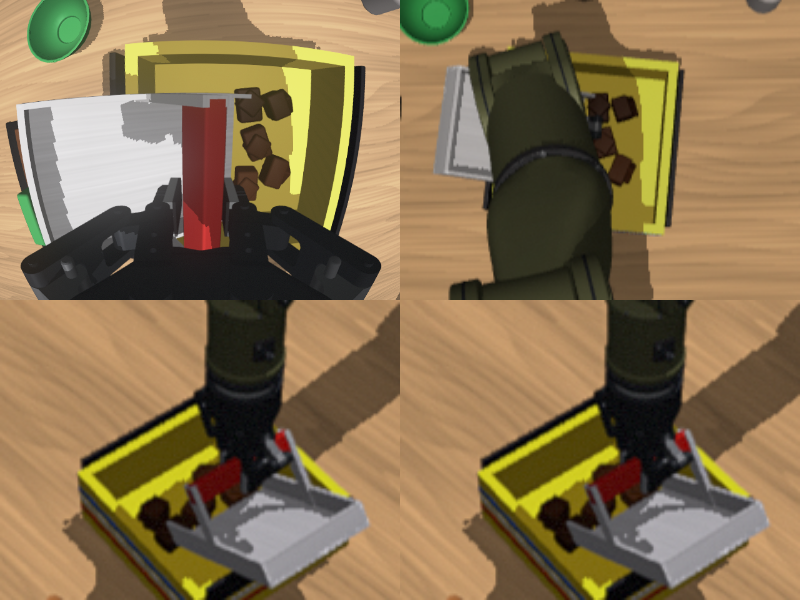

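All five chunks are in the box and the tray is empty. I'll bring it back along the arc.

>>> jog_arm(
  motion=[
    [0,-0.004,-0.004,0],
    [0,-0.006,-0.005,0],
    [0,-0.007,-0.005,0],
    [0,-0.008,-0.005,0],
    [0,-0.009,-0.005,0],
    [0,-0.009,-0.004,0],
    [0,-0.009,-0.004,0],
    [0,-0.008,-0.003,0],
  ],
)

```text
clock: 27.55
position: [0.5785, 0.108, 0.3504]
eef_rot: [0.998, -0.057, -0.0, -0.0]
ft_force: [-0.5, -1.3, -0.3]
width: 0.302
gripper_force: 0.3
```

```bash
python3 - <<'E'
from h import *
plan(.5797,.1166,.198,-6.39)
a=arm.grab_frame('scene')[150:330,220:460,::-1];b=arm.grab_frame('wrist')[:,:,::-1]
cv2.imwrite('pics/s6.png',np.hstack([cv2.resize(a,(400,300)),cv2.resize(b,(400,300))]))
E
```

```text
heading -6.56 twist -0.17 shift mm [ 0.3 -8.7 -2.3] units [ 0.0003 -0.0109 -0.0029] F [-0.5  -1.26 -0.34] w 25.8 g [0.5785 0.108  0.1957] t 27.55
```

View pics/s6.png

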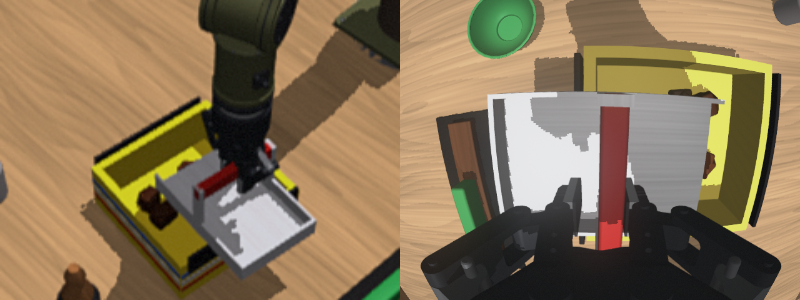

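The tray is back near level on the rail. I'll close while rising so the clamp doesn't press the tray into the rail.

>>> jog_arm(
  motion=[
    [0,-0.002,-0.003,0],
    [0,0,-0.005,0],
    [0,0,-0.006,0],
    [0,0,-0.008,0],
    [0,0,-0.01,0],
    [0,0,-0.012,0],
    [0,0,-0.015,0],
    [0,0,-0.02,0],
  ],
  hand=5,
)

```text
clock: 28.65
position: [0.5786, 0.1087, 0.4144]
eef_rot: [0.998, -0.057, -0.0, 0.0]
ft_force: [0.4, 0.2, -4.8]
width: 0.155
gripper_force: 59.6
```

```bash
python3 - <<'E'
from h import *
plan(.5053,-.3502,.26,3.6)
a=arm.grab_frame('scene')[:,:,::-1];b=arm.grab_frame('wrist')[:,:,::-1]
cv2.imwrite('pics/s7.png',a);cv2.imwrite('pics/s7w.png',b)
# tray tilt: red bar in wrist view vs fingers unchanged -> report bar rect
m=(b[...,2].astype(int)>b[...,1].astype(int)+60);print(blob(m))
E
```

```text
heading -6.59 twist -10.19 shift mm [-1.020e+02  4.534e+02 -2.000e-01] units [-1.275e-01  5.667e-01 -3.000e-04] F [ 0.41  0.19 -4.76] w 13.2 g [0.5786 0.1087 0.2597] t 28.65
(((322.0, 278.5), (243.0, 38.0), 90.0), np.int32(8716))
```

>>> jog_arm(
  motion=[
    [-0.0018,0.015,-0.01,0],
    [-0.0018,0.03,-0.01,0],
    [-0.0018,0.045,0,0],
    [-0.0018,0.05,0,0],
    [-0.0018,0.05,0,0],
    [-0.0018,0.05,0,0],
    [-0.0018,0.05,0,0],
    [-0.0018,0.05,0,0],
  ],
)

```text
clock: 29.75
position: [0.535, -0.1624, 0.4295]
eef_rot: [0.998, -0.058, -0.001, 0.0]
ft_force: [0.1, 0.3, -3.4]
width: 0.155
gripper_force: 59.6
```

>>> jog_arm(
  motion=[
    [-0.0018,0.05,0,0],
    [-0.0018,0.05,0,0],
    [-0.0018,0.05,0,0],
    [-0.0018,0.045,0,0],
    [-0.0018,0.03,0,0],
    [-0.0018,0.015,0,0],
    [0,0,0,-0.5],
    [0,0,0,-0.5],
  ],
)

```text
clock: 30.75
position: [0.5052, -0.3494, 0.4293]
eef_rot: [1.0, 0.031, -0.0, -0.0]
ft_force: [0.4, -0.1, -4.1]
width: 0.153
gripper_force: 59.6
```

>>> jog_arm(
  motion=[
    [0,0,0.015,0],
    [0,0,0.035,0],
    [0,0,0.045,0],
    [0,0,0.045,0],
    [0,0,0.035,0],
    [0,0,0.02,0],
    [0,0,0.005,0],
    [0,0,0,0],
  ],
)

```text
clock: 31.75
position: [0.5058, -0.35, 0.27]
eef_rot: [1.0, 0.03, 0.0, 0.0]
ft_force: [-0.8, -0.6, -3.5]
width: 0.157
gripper_force: 59.5
```

```bash
python3 - <<'E'
from h import *
plan(.5053,-.3502,.088,3.6)
cv2.imwrite('pics/s8.png',arm.grab_frame('scene')[100:260,180:380,::-1].repeat(4,1).repeat(3,0))
E
```

```text
heading 3.4 twist -0.2 shift mm [-0.5  0.1 27.3] units [-0.0006  0.0002  0.0342] F [-0.77 -0.63 -3.53] w 13.4 g [ 0.5058 -0.35    0.1153] t 31.75
```

>>> jog_arm(
  motion=[
    [0,0,0.004,0],
    [0,0,0.003,0],
    [0,0,0.003,0],
    [0,0,0.003,0],
    [0,0,0.003,0],
    [0,0,0.002,0],
    [0,0,0.002,0],
    [0,0,0,0],
  ],
)

```text
clock: 32.8
position: [0.5054, -0.3499, 0.2534]
eef_rot: [1.0, 0.03, -0.0, -0.0]
ft_force: [0.0, -0.7, -3.3]
width: 0.151
gripper_force: 59.6
```

>>> jog_arm(
  motion=[
    [0,0,0.002,0],
    [0,0,0.002,0],
    [0,0,0.002,0],
    [0,0,0.001,0],
    [0,0,0.001,0],
    [0,0,0,0],
    [0,0,0,0],
    [0,0,0,0],
  ],
)

```text
clock: 33.8
position: [0.5055, -0.3499, 0.2472]
eef_rot: [1.0, 0.03, 0.0, 0.0]
ft_force: [0.3, -0.1, -4.2]
width: 0.156
gripper_force: 59.6
```

>>> jog_arm(
  motion=[
    [0,0,0.0015,0],
    [0,0,0.0015,0],
    [0,0,0.0015,0],
    [0,0,0.001,0],
    [0,0,0,0],
    [0,0,0,0],
    [0,0,0,0],
    [0,0,0,0],
  ],
)

```text
clock: 34.8
position: [0.5055, -0.35, 0.2428]
eef_rot: [1.0, 0.03, 0.0, 0.0]
ft_force: [0.3, 0.1, -3.6]
width: 0.153
gripper_force: 59.6
```

>>> jog_arm(
  motion=[
    [0,0,0.001,0],
    [0,0,0.001,0],
    [0,0,0.001,0],
    [0,0,0.001,0],
    [0,0,0,0],
    [0,0,0,0],
    [0,0,0,0],
    [0,0,0,0],
  ],
)

```text
clock: 35.8
position: [0.5055, -0.3504, 0.2409]
eef_rot: [1.0, 0.029, 0.0, 0.001]
ft_force: [-1.8, -0.8, 8.1]
width: 0.157
gripper_force: 61.3
```

Touchdown. Next I release, rise and check.

>>> jog_arm(
  motion=[
    [0,0,0,0],
    [0,0,0,0],
    [0,0,0,0],
    [0,0,-0.01,0],
    [0,0,-0.04,0],
    [0,0,-0.06,0],
    [0,0,-0.06,0],
    [0,0,-0.06,0],
  ],
  hand=50,
)

```text
clock: 36.8
position: [0.5052, -0.3498, 0.4256]
eef_rot: [1.0, 0.03, 0.0, 0.0]
ft_force: [1.4, 0.0, 0.6]
width: 0.585
gripper_force: 0.0
```

>>> jog_arm(
  motion=[
    [0,0.05,0,0],
    [0,0.05,0,0],
    [0,0.05,0,0],
    [0,0.05,0,0],
    [0,0,0,0],
    [0,0,0,0],
    [0,0,0,0],
    [0,0,0,0],
  ],
)

```text
clock: 37.8
position: [0.5154, -0.5086, 0.4239]
eef_rot: [1.0, 0.031, 0.0, -0.0]
ft_force: [-0.3, -0.1, 0.3]
width: 0.584
gripper_force: 0.0
```

```bash
python3 - <<'E'
from h import *
a=arm.grab_frame('scene')[80:400,180:520,::-1];b=arm.grab_frame('top')[140:390,130:540,::-1]
cv2.imwrite('pics/end.png',np.hstack([cv2.resize(a,(320,300)),cv2.resize(b,(480,300))]))
o=arm.get_obs();print(o["position"],o["ft_force"],o["clock"])
E
```

```text
[ 0.51519226 -0.50903074  0.42384147] [-1.30078395 -0.16354176 -0.5616302 ] 37.9
```

View pics/end.png

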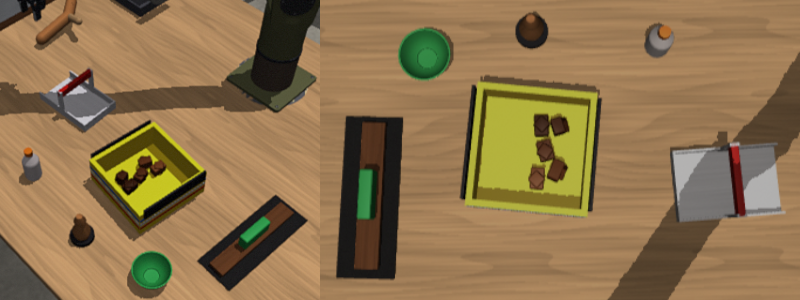

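The picture shows five chunks in the box near (548,150), the board on the mat at (370,197), the tray flat on the bench at (728,180), and the bystanders still in place.

```bash
python3 -c "
from bench import arm
print(arm.hand_in())"
```

```text
the job is handed in; nothing more can be done
None
```

I handed the job in at about 38 s: all five chunks are in the box, the board lies on the mat, the empty tray is flat on the bench and the bystanders look undisturbed in the last picture; the hand-in returned no verdict.

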